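Tare the specimen scale with its empty caddy

TASK

Get the specimen scale ready for weighing: set the empty blue caddy gently and upright in the middle of the scale's steel pan and let go of it. Then, with the caddy left standing there, turn the tare knob so that the dial's red zero mark lines up with the black pointer, to within half a small division (one division is 10 degrees). Do not knock over or push away the white tube rack or the specimen jar near it.

Things in the scene. Friction and masses are not known exactly. Their poses are not given: they have to be found in the camera images.
- scale: The dial scale, fixed to the table: white housing 200 mm (its x) by 400 mm (its y), top face 50 mm above the table. Origin at the centre of its underside on the table. The pan stands over its +y end, the dial and tare knob over its -y end (axis at y = -100 mm). It can stand turned by up to about 15 degrees.
- pan: The square steel pan, 190 (x) by 180 (y) by 6 mm, at y = +100 mm on the scale. Origin at the centre of its underside, 76 mm above the table when empty; it sinks straight down on a spring of 0.4 N/mm (6 to 12 mm under the caddy, 16 mm at most).
- pan_top (a point): Centre of the pan's upper face (82 mm above the table when empty); axes as the scale's.
- pointer (a joint): Angle of the black pointer, rad, clockwise seen from above. 0 points to the scale's +x; it turns 160 rad per metre of pan travel, so 0 with the pan empty, about 1 to 2 with the caddy on it. The caddy's weight is not known beforehand. The pointer is a black bar 19 mm long, 6 mm wide, on the white ring just outside the turning dial.
- pointer_tip (a point): Inner end of the pointer, 57 mm from the dial axis, 64 mm above the table.
- tare (a joint): Angle of the tare knob with its dial, rad, clockwise seen from above, range -1.2 to 3.2; it stays where it is left. The dial reads zero when this equals the pointer angle.
- zero_mark (a point): Outer end of the red zero mark on the white turning dial disc (disc 112 mm across, upper face 64 mm above the table, black ticks every 10 degrees), 57 mm from the dial axis.
- tare_grip (a point): The point to grip on the tare knob: on the dial axis, 89 mm above the table. The knob is a black upright bar 64 mm long, 16 mm wide, standing 70 to 100 mm above the table on a 66 mm hub; the bar lies along this point's x axis, and x points to the red zero mark. The knob turns with light friction (about 0.05 N m).
- caddy: The empty blue plastic caddy (0.25 to 0.5 kg), loose: open tray 110 (x) by 150 (y) by 45 mm high with a central wall, and a carrying handle. Origin at the centre of its underside. It starts on the table, upright.
- caddy_handle (a point): Middle of the caddy's handle bar, 112 mm above its underside and above its middle. The bar lies along the caddy's y: 132 mm long, 14 mm wide (x), 16 mm high, posts at both ends, 108 mm clear between the posts.
- rack: White tube rack with dark holes, 100 by 150 by 65 mm, loose bystander. Origin under its centre.
- jar_a: Amber specimen jar with white cap and red stripe, 54 mm across, 66 mm high, bystander near the rack. Origin under its centre.
Not all that is in view belongs to the job. Of the things shaped like the caddy, the blue one is meant.

How it is judged:
By the outcome, as a careful person would: the job done as asked, in the order asked, and still so for the second after the job is handed in, with the robot touching nothing.
It also fails if it takes over 54 s, if anything falls off the work surface, if the arm or the gripper's body presses on something with over 40 N, if the wrist force passes 120 N, or if a joint passes its speed limit or range.

ROBOT

A 6-joint arm with a two-finger parallel gripper is mounted at the origin on the work surface. World frame = base frame: x ahead of the robot, y to its left, z up, the work surface at z = 0. Lengths are in mm, angles in rad, forces in N, time in s.
With the tool pointing down it reaches from about 225 to 725 mm from the base axis. Payload 3.1 kg.
Tool frame: the origin (TCP) lies at the very end of the fingers, on their centre line; the grasp point (between the pads) lies 19 mm behind it; z points along the fingers, y is the line along which they close (so a half turn about z gives the same grasp; the last joint's range is limited). The gripper opens to 85 mm and grips with 20 to 120 N. Pads are 22 mm wide; open, the fingers measure 114 mm over their backs; the gripper's body (76 mm by 85 mm) begins 54 mm behind the grasp point. The pads swing forward as they close: fully open they stand 13 mm farther back than shut.
Start: joints at [1.107, 0.048, 0.099, 1.622, 0, 1.443], TCP at [173.007, 495.667, 208.112] pointing down, gripper open.
Joint ranges: [-2.91, 2.91], [-0.99, 1.94], [-1.21, 1.42], [-2.12, 2.29], [-1.49, 1.47], [-3.14, 3.14]. Speed limits (rad/s): [2.79, 2.79, 3.14, 3.14, 3.14, 3.14].

INTERFACE

Orientations are given as [roll, pitch, yaw] about the fixed x, y, z axes, in that order (R = Rz(yaw) Ry(pitch) Rx(roll)).
In Python, from workcell import state, capture, close_job, silhouettes gives the robot as it stands.
- The arm moves only by the shell command python3 -m pendant 'ROWS' [OPENING] [FORCE]. ROWS is JSON, a list of rows, each an object with "travel": the shift along the tool's x, y, z in mm, a list of three; "delta_rot": the turn, a rotation vector about the tool's x, y, z in degrees, a list of three. In form: [{"travel": [tx, ty, tz], "delta_rot": [ax, ay, az]}, ...]. A call has 1 to 10 rows; each row shifts and turns the commanded pose from where the row before left it, along the tool's axes as they then stand; what a row does not reach is not made up. A row lasts 1/10 s, in which the tool goes at most 50 mm and 8.59 degrees, less where a joint would pass 70% of its speed; a pose out of reach is approached as far as the arm can. A call is refused whole if a number of a shift passes 50 or a number of a turn 8.59, either way. A call with a gripper value outside its range is refused whole. OPENING is the closure, from -1 (fully open) to 1 (shut), set as the call begins (- or left out, the last holds). The fingers move at their own pace and stop on an object; FORCE is the grip in N (left out, the last holds). Time passes only in rows, so rows that do not move let the fingers close. It gives the time, the measured TCP pose, the force, the opening and the grip force at its end, in the units of the state.
- state(): the state, without advancing time (a new reading comes with each control period).
- capture(name): name is "scene" or "top" or "wrist"; returns a dict with "image" (400x640x3 uint8, red, green, blue), "mtx" (3x3 intrinsics, pixels), "rvec" (rotation vector, rad) and "tvec" (3), from world to camera coordinates, as OpenCV has them; the wrist camera has in their place "hand_eye" (4x4, takes a point from camera to tool coordinates, whose origin is the TCP and whose axes are the flange's). Camera axes: x right, y down, z forward; pixel columns grow to the right and rows downward; lengths in mm; the calibration is good to about 2 mm. The wrist camera is an equidistant fisheye: a pixel r from the principal point sees the ray r / f radians off the axis. A picture is of the moment at which its call begins: read the wrist's pose just before it. There is no depth.
- close_job(): hands the job in; it is judged then, once.
Trained networks look in the newest picture that a camera, given by its name, has taken for a name from the list of things; names that differ only in an ending like _2 or _b are one class to them, and where a whole thing is asked for, a point or a joint stands for the part that bears it (a point fixed in the world has none). Each returns a list of dicts, best first, with "confidence" (0 to 1); they miss things now and then, are a little off and sometimes report something else, mostly with a low value. They report only what shows in the picture. A call takes as long as a camera call. They do not tell look-alikes from the thing itself.
- silhouettes(camera, thing): "region" (400x640 bool, what is visible of it) and "position" ([column, row] in pixels, amid what is visible of it).
The state is a dict: "clock": time; "joint_pos": joint angles; "qvel": joint speeds; "tau": joint torques, N m; "tool_pos": TCP position; "tcp_rot": TCP orientation; "ft_force": force on the tool from outside, world axes, zero at the start; "torque": the same for the moment, N m; "width": opening from 0.0 (shut) to 1.0 (fully open); "grasp_force": force on a finger pad.
Only numpy, scipy, OpenCV 4.12 (cv2) and the standard library are available. Lean on these libraries where they do the work, as an engineer would, in place of code of your own. Each camera call takes 0.05 s, during which the arm holds its last target. There are 200 camera calls.

## Working session

There is one attempt and no reset: what is moved stays moved. The work goes in short steps, Python scripts to look and compute and a shell command to move; the robot and the scene stay as the last step left them, time stands still between calls to the robot, and variables do not carry over. Pictures are saved under pics/ and viewed, at most 10 in all, crops included, and the job is handed in when it is done.

```bash
mkdir -p pics; ls; cat > h.py <<'E'
import numpy as np, cv2
from workcell import state, capture, silhouettes
from scipy.spatial.transform import Rotation as R
def ray(c,uv):
    K=np.array(c["mtx"],float); Rm=cv2.Rodrigues(np.array(c["rvec"],float))[0]; t=np.array(c["tvec"],float).ravel()
    d=Rm.T@np.linalg.inv(K)@np.array([uv[0],uv[1],1.]); return -Rm.T@t, d
def onz(c,uv,z):
    o,d=ray(c,uv); return o+d*(z-o[2])/d[2]
def proj(c,P):
    return cv2.projectPoints(np.atleast_2d(np.array(P,float)),np.array(c["rvec"],float),np.array(c["tvec"],float),np.array(c["mtx"],float),None)[0].reshape(-1,2)
def save(n,im): cv2.imwrite(f"pics/{n}.png",im[...,::-1])
E
python3 - <<'E'
from h import *
s=state(); print({k:np.round(v,3).tolist() for k,v in s.items()})
for cam in ["top","scene"]:
    c=capture(cam); save(cam+"1",c["image"])
    print(cam, onz(c,(320,200),0))
    for n in ["scale","pan","tare","zero_mark","tare_grip","pointer","pointer_tip","caddy","caddy_handle","rack","jar_a"]:
        for r in silhouettes(cam,n)[:3]:
            print(n, round(r["confidence"],2), np.round(r["position"]), r["region"].sum())
E
```

```text
pics
{'clock': 0.0, 'joint_pos': [1.107, 0.049, 0.098, 1.622, -0.0, 1.443], 'qvel': [-0.001, -0.001, -0.002, -0.001, 0.001, -0.001], 'tau': [-0.001, -33.878, 32.002, 0.02, -0.0, -0.0], 'tool_pos': [172.701, 495.077, 206.927], 'tcp_rot': [-3.139, -0.0, 2.806], 'ft_force': [0.005, 0.482, -0.231], 'torque': [-0.049, -0.017, 0.031], 'grasp_force': 0.0, 'width': 0.999}
top [ 536.55391112 -183.23742573    0.        ]
scale 0.87 [220. 190.] 7535
pan 0.68 [190. 188.] 3315
pan 0.48 [394. 208.] 250
tare 0.86 [252. 196.] 932
zero_mark 0.6 [250. 198.] 944
tare_grip 0.77 [252. 197.] 961
caddy 0.74 [456. 237.] 1673
caddy 0.66 [354. 227.] 1579
caddy 0.31 [345. 168.] 1421
caddy_handle 0.75 [354. 229.] 1535
rack 0.58 [345. 166.] 1418
jar_a 0.57 [186. 187.] 3227
jar_a 0.5 [393. 209.] 239
scene [ 492.59346178 -109.77987996    0.        ]
scale 0.81 [397. 175.] 6798
pan 0.62 [428. 158.] 2139
tare 0.79 [371. 174.] 731
tare 0.38 [301. 246.] 2556
zero_mark 0.58 [370. 179.] 729
tare_grip 0.85 [371. 178.] 724
pointer 0.56 [430. 161.] 2102
caddy 0.76 [138. 240.] 3056
caddy 0.57 [258. 204.] 2350
caddy_handle 0.97 [138. 238.] 2974
caddy_handle 0.74 [300. 245.] 2536
caddy_handle 0.55 [255. 204.] 2371
rack 0.85 [299. 244.] 2537
jar_a 0.7 [217. 233.] 502
```

View pics/top1.png

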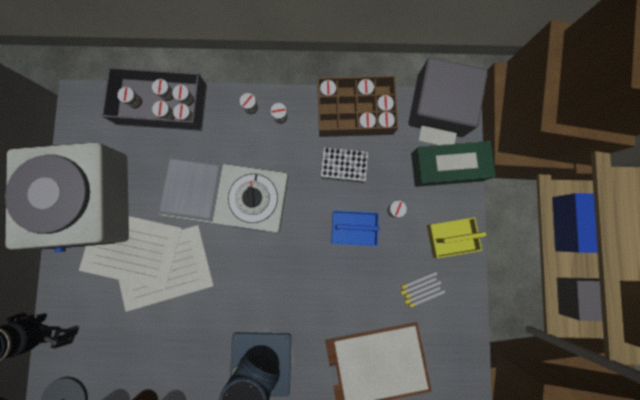

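View pics/scene1.png

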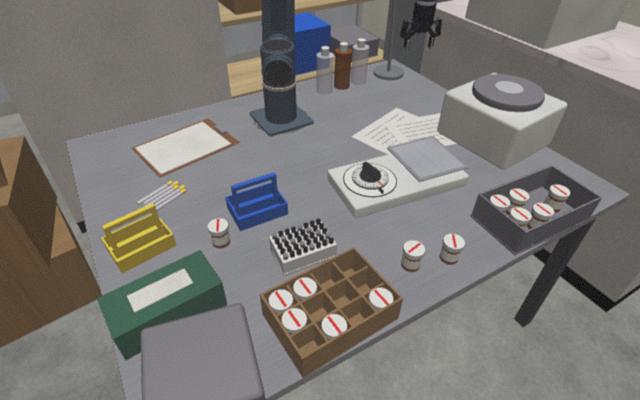

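Look-alikes, in top-image pixels: the blue caddy (354,228), the yellow caddy (456,238) and the white rack (345,165). The blue tray on the table is the one I want. Pan is at (190,188) and dial/knob at (252,197). Next I'll fit poses to the masks and take one close crop.

```bash
cat >> h.py <<'E'
from scipy.optimize import minimize
def boxc(x0,x1,y0,y1,z0,z1): return np.array([[x,y,z] for x in(x0,x1) for y in(y0,y1) for z in(z0,z1)],float)
M={"caddy":[boxc(-55,55,-75,75,0,45),boxc(-7,7,-66,66,104,120),boxc(-7,7,-66,-54,0,120),boxc(-7,7,54,66,0,120)],
 "scale":[boxc(-100,100,-200,200,0,50),boxc(-95,95,10,190,76,82)],
 "rack":[boxc(-50,50,-75,75,0,65)], "pan":[boxc(-95,95,10,190,76,82)]}
def render(c,name,p,S=4):
    m=np.zeros((400*S,640*S),np.uint8); Rz=R.from_euler('z',p[2]).as_matrix()
    for b in M[name]:
        h=cv2.convexHull(((proj(c,b@Rz.T+[p[0],p[1],0])+.5)*S-.5).astype(np.float32))
        cv2.fillConvexPoly(m,np.round(h).astype(np.int32),1)
    return cv2.resize(m.astype(np.float32),(640,400),interpolation=cv2.INTER_AREA)
def fit(cms,name,p0):
    def f(q):
        p=[q[0],q[1],q[2]/100]; s=0
        for c,m in cms:
            r=render(c,name,p); s+=1-np.minimum(r,m).sum()/np.maximum(r,m).sum()
        return s
    best=None
    for d in(-.15,0,.15):
        q0=np.array([p0[0],p0[1],(p0[2]+d)*100])
        o=minimize(f,q0,method="Nelder-Mead",options=dict(initial_simplex=np.vstack([q0,q0+[15,0,0],q0+[0,15,0],q0+[0,0,8]]),xatol=.1,fatol=1e-4,maxiter=150))
        if best is None or o.fun<best.fun: best=o
    return np.array([best.x[0],best.x[1],best.x[2]/100]),best.fun
def blue(im):
    h=cv2.cvtColor(im,cv2.COLOR_RGB2HSV); return cv2.inRange(h,(100,120,40),(125,255,255))>0
E
python3 - <<'E'
from h import *
T=capture("top");S=capture("scene")
def win(m,x0,x1,y0,y1):
    o=np.zeros_like(m);o[y0:y1,x0:x1]=m[y0:y1,x0:x1];return o.astype(np.float32)
bt=win(blue(T["image"]),325,385,205,250); bs=win(blue(S["image"]),215,295,165,235)
p0=onz(T,(354,228),30); print("blue",p0,bt.sum(),bs.sum())
for cms in ([(T,bt)],[(S,bs)],[(T,bt),(S,bs)]): print("caddy",fit(cms,"caddy",[p0[0],p0[1],0]))
ms=silhouettes("top","scale")[0]["region"].astype(np.float32); ss=silhouettes("scene","scale")[0]["region"].astype(np.float32)
p0=onz(T,(225,196),40)
for cms in ([(T,ms)],[(S,ss)],[(T,ms),(S,ss)]): print("scale",fit(cms,"scale",[p0[0],p0[1],0]))
p0=onz(T,(345,165),60);rs=silhouettes("scene","rack")[0]["region"].astype(np.float32)
print("rack",fit([(S,rs)],"rack",[p0[0],p0[1],0]))
for n,uv in dict(jarA=(398,209),j2=(247,101),j3=(278,110)).items(): print(n,onz(T,uv,66))
print(onz(T,(456,238),80))
a=cv2.resize(T["image"][140:260,150:390],(800,400),interpolation=cv2.INTER_CUBIC)
save("crop1",a)
E
```

```text
blue [ 442.25354336 -297.49136248   30.        ] 1535.0 2134.0
caddy (array([ 4.42494420e+02, -2.99341137e+02, -2.53625352e-02]), np.float64(0.03380995988845825))
caddy (array([ 4.38683618e+02, -2.96100605e+02, -6.40455152e-02]), np.float64(0.10647445917129517))
caddy (array([ 4.42025259e+02, -2.98376406e+02, -2.24400975e-02]), np.float64(0.15532666444778442))
scale (array([ 5.46636298e+02,  1.40157592e+02, -1.28578969e-01]), np.float64(0.027340590953826904))
scale (array([ 5.39435542e+02,  1.46130223e+02, -1.27188154e-01]), np.float64(0.06249403953552246))
scale (array([ 5.47388663e+02,  1.40435326e+02, -1.23334791e-01]), np.float64(0.10145682096481323))
rack (array([ 6.54123215e+02, -2.61975569e+02, -1.27049846e-01]), np.float64(0.11408132314682007))
jarA [ 505.10099224 -436.05572846   66.        ]
j2 [857.82217551  66.99549935  66.        ]
j3 [828.80333284 -37.51026342  66.        ]
[ 415.05339485 -616.68022853   80.        ]
```

View pics/crop1.png

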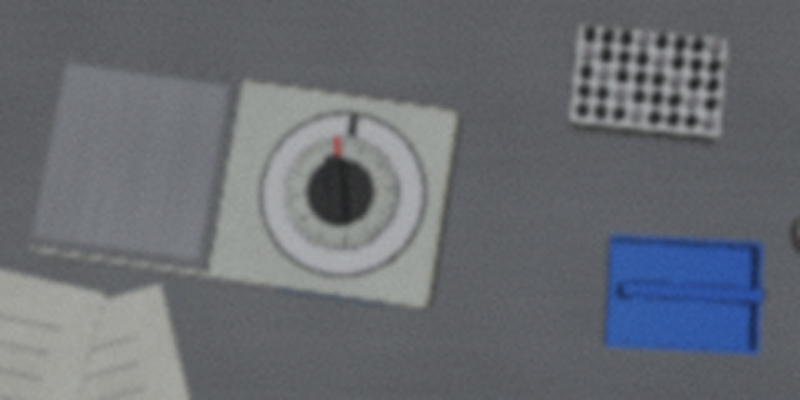

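The crop shows the blue caddy at top (355,227), handle along world y. The dial sits at top (253,198), with the red mark slightly counter-clockwise of the pointer. Fitted poses: caddy (442,-299) with yaw about -0.03, scale (547,140) with yaw -0.126. I'll move over the caddy now.

```bash
python3 -m pendant '[{"travel":[-28.6,-36.7,-3],"delta_rot":[0,0,0]},{"travel":[-28.6,-36.7,-3],"delta_rot":[0,0,0]},{"travel":[-28.6,-36.7,-3],"delta_rot":[0,0,0]},{"travel":[-28.6,-36.7,-3],"delta_rot":[0,0,0]},{"travel":[-28.6,-36.7,-3],"delta_rot":[0,0,0]},{"travel":[-28.6,-36.7,-3],"delta_rot":[0,0,0]},{"travel":[-28.6,-36.7,-3],"delta_rot":[0,0,0]},{"travel":[-28.6,-36.7,-3],"delta_rot":[0,0,0]},{"travel":[-28.6,-36.7,-3],"delta_rot":[0,0,0]},{"travel":[-28.6,-36.7,-3],"delta_rot":[0,0,0]}]' -1
python3 -m pendant '[{"travel":[-28.6,-36.7,-3],"delta_rot":[0,0,0]},{"travel":[-28.6,-36.7,-3],"delta_rot":[0,0,0]},{"travel":[-28.6,-36.7,-3],"delta_rot":[0,0,0]},{"travel":[-28.6,-36.7,-3],"delta_rot":[0,0,0]},{"travel":[-28.6,-36.7,-3],"delta_rot":[0,0,0]},{"travel":[-28.6,-36.7,-3],"delta_rot":[0,0,0]},{"travel":[-28.6,-36.7,-3],"delta_rot":[0,0,0]},{"travel":[-28.6,-36.7,-3],"delta_rot":[0,0,0]}]'
python3 -m pendant '[{"travel":[0,0,0],"delta_rot":[0,0,8]},{"travel":[0,0,0],"delta_rot":[0,0,8]},{"travel":[0,0,0],"delta_rot":[0,0,8]},{"travel":[0,0,0],"delta_rot":[0,0,8]},{"travel":[0,0,0],"delta_rot":[0,0,8]},{"travel":[0,0,0],"delta_rot":[0,0,8]},{"travel":[0,0,0],"delta_rot":[0,0,8]},{"travel":[0,0,0],"delta_rot":[0,0,8]},{"travel":[0,0,0],"delta_rot":[0,0,8]}]'
cat >> h.py <<'E'
def go(P,yaw=None):
    """tool-axis shift and tool-z turn (deg) from the measured pose to P (mm), yaw"""
    s=state(); Rm=R.from_euler('xyz',s["tcp_rot"]).as_matrix()
    d=Rm.T@(np.array(P)-s["tool_pos"]); y=s["tcp_rot"][2]
    dy=0 if yaw is None else -np.degrees((yaw-y+np.pi/2)%np.pi-np.pi/2)
    print("shift",np.round(d,1),"turn z",round(dy,2))
def wproj_ray(w,uv,s):
    K=np.array(w["mtx"],float); d=np.array([(uv[0]-K[0,2])/K[0,0],(uv[1]-K[1,2])/K[1,1]]); r=np.hypot(*d)
    v=np.array([*(d/max(r,1e-9)*np.sin(r)),np.cos(r)]); H=np.array(w["hand_eye"]); Rm=R.from_euler('xyz',s["tcp_rot"]).as_matrix()
    return Rm@H[:3,3]+s["tool_pos"], Rm@H[:3,:3]@v
def wonz(w,uv,z,s):
    o,d=wproj_ray(w,uv,s); return o+d*(z-o[2])/d[2]
E
python3 - <<'E'
from h import *
s=state(); w=capture("wrist"); save("w1",w["image"]); print(w["mtx"],np.round(w["hand_eye"],3).tolist(),s["tool_pos"],s["tcp_rot"],s["joint_pos"])
for r in silhouettes("wrist","caddy_handle"): print(r["confidence"],r["position"],r["region"].sum())
E
```

```text
clock: 2.45
tool_pos: [322.4, 53.1, 238.6]
tcp_rot: [3.141, 0.002, 2.806]
ft_force: [0.9, 0.8, -0.4]
width: 1.002
grasp_force: 0.0
clock: 3.25
tool_pos: [441.7, -299.7, 262.3]
tcp_rot: [-3.142, 0.001, 2.805]
ft_force: [0.5, 0.5, 1.1]
width: 1.0
grasp_force: 0.0
clock: 4.15
tool_pos: [441.4, -297.7, 262.1]
tcp_rot: [3.142, 0.0, 1.543]
ft_force: [-0.4, -1.1, 0.0]
width: 1.0
grasp_force: 0.0
[[309.70691629   0.         316.76421674]
 [  0.         309.70691629 196.97598957]
 [  0.           0.           1.        ]] [[0.001, -0.954, -0.301, 76.539], [1.0, 0.001, 0.001, 0.312], [-0.0, -0.301, 0.954, -166.511], [0.0, 0.0, 0.0, 1.0]] [ 441.3617631  -297.70911955  262.13072953] [3.14157970e+00 6.58485887e-05 1.54334639e+00] [-7.19390081e-01  8.88600795e-02  2.50623988e-01  1.73250825e+00
 -4.24375292e-05  8.78856176e-01]
0.61 [304.4, 325.3] 2212
0.59 [316.2, 163.0] 9994
```

View pics/w1.png

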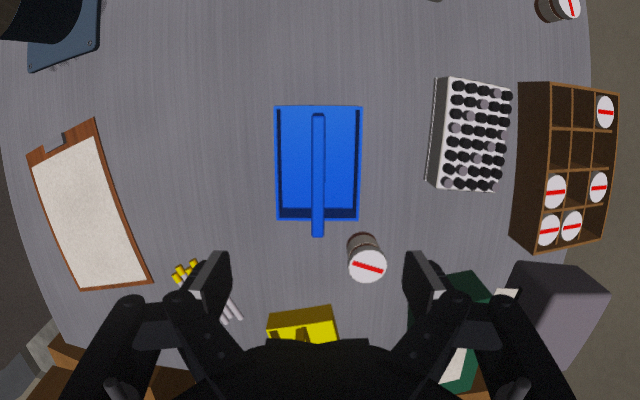

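Wrist view: the blue caddy handle runs from about (318,113) to (318,237). One jar is at (367,265), and the rack is to the right at (470,135). Next I'll measure the handle from this view.

```bash
python3 - <<'E'
from h import *
s=state(); w=capture("wrist")
for n,uv,z in [("end1",(318,113),120),("end2",(318,237),120),("tl",(275,106),45),("tr",(362,106),45),("br",(358,219),45),("bl",(276,219),45),("jar",(367,267),66)]:
    print(n,np.round(wonz(w,uv,z,s),1))
g=blue(w["image"]); ys,xs=np.nonzero(g[100:245]); print(xs.min(),xs.max(),ys.min()+100,ys.max()+100)
E
```

```text
end1 [ 444.4 -231.9  120. ]
end2 [ 441.8 -364.6  120. ]
tl [ 392.1 -224.1   45. ]
tr [ 498.9 -226.2   45. ]
br [ 495.5 -374.4   45. ]
bl [ 385.7 -372.1   45. ]
jar [ 507.3 -436.9   66. ]
273 363 105 237
```

```bash
python3 -m pendant '[{"travel":[-0.5,1.7,40],"delta_rot":[0,0,-0.5]},{"travel":[0,0,40],"delta_rot":[0,0,0]},{"travel":[0,0,40],"delta_rot":[0,0,0]},{"travel":[0,0,30],"delta_rot":[0,0,0]},{"travel":[0,0,15],"delta_rot":[0,0,0]},{"travel":[0,0,5],"delta_rot":[0,0,0]},{"travel":[0,0,0],"delta_rot":[0,0,0]},{"travel":[0,0,0],"delta_rot":[0,0,0]}]'
python3 -m pendant '[{"travel":[0,0,0],"delta_rot":[0,0,0]},{"travel":[0,0,0],"delta_rot":[0,0,0]},{"travel":[0,0,0],"delta_rot":[0,0,0]},{"travel":[0,0,0],"delta_rot":[0,0,0]},{"travel":[0,0,0],"delta_rot":[0,0,0]},{"travel":[0,0,0],"delta_rot":[0,0,0]},{"travel":[0,0,0],"delta_rot":[0,0,0]},{"travel":[0,0,0],"delta_rot":[0,0,0]}]' 1 60
```

```text
clock: 5.1
tool_pos: [444.3, -299.2, 94.3]
tcp_rot: [3.139, 0.002, 1.559]
ft_force: [0.6, 0.7, 1.0]
width: 0.997
grasp_force: 0.0
clock: 5.9
tool_pos: [442.9, -298.3, 92.2]
tcp_rot: [-3.141, 0.0, 1.558]
ft_force: [-0.5, 0.8, 1.5]
width: 0.134
grasp_force: 58.6
```

```bash
python3 -m pendant '[{"travel":[0,0,-5],"delta_rot":[0,0,0]},{"travel":[0,0,-10],"delta_rot":[0,0,0]},{"travel":[0,0,-20],"delta_rot":[0,0,0]},{"travel":[0,0,-25],"delta_rot":[0,0,0]},{"travel":[0,0,-25],"delta_rot":[0,0,0]},{"travel":[0,0,-25],"delta_rot":[0,0,0]},{"travel":[0,0,-15],"delta_rot":[0,0,0]},{"travel":[0,0,-5],"delta_rot":[0,0,0]},{"travel":[0,0,0],"delta_rot":[0,0,0]},{"travel":[0,0,0],"delta_rot":[0,0,0]}]'
python3 - <<'E'
from h import *
print([np.round(state()[k],3).tolist() for k in("ft_force","torque","width","grasp_force")])
go([559.6,239.5,222],np.pi/2-0.126)
s=state();w=capture("wrist"); save("w2",w["image"])
E
```

```text
clock: 6.9
tool_pos: [442.7, -297.9, 221.1]
tcp_rot: [-3.14, -0.001, 1.558]
ft_force: [-0.2, -0.1, -2.9]
width: 0.132
grasp_force: 58.6
[[-0.245, -0.073, -2.945], [0.017, 0.047, 0.014], 0.132, 58.63]
shift [ 5.388e+02  1.099e+02 -4.000e-01] turn z 6.48
```

View pics/w2.png

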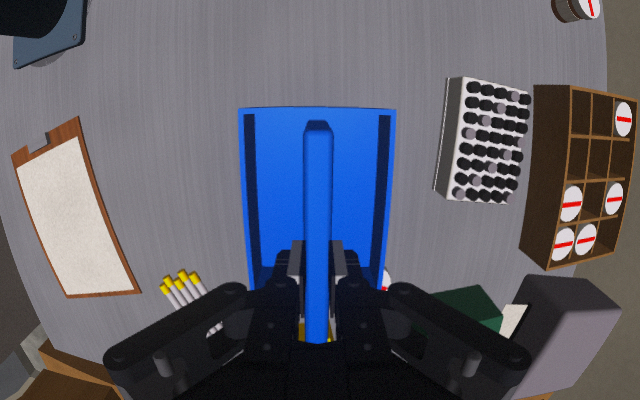

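Held straight and level; weight is about 0.3 kg. I'll carry it toward the pan and re-measure the pan close up on the way.

```bash
python3 -m pendant '[{"travel":[15,2,-10],"delta_rot":[0,0,0]},{"travel":[30,6,-10],"delta_rot":[0,0,0]},{"travel":[40,8,0],"delta_rot":[0,0,0]},{"travel":[45,9,0],"delta_rot":[0,0,0]},{"travel":[45,9,0],"delta_rot":[0,0,0]},{"travel":[45,9,0],"delta_rot":[0,0,0]},{"travel":[45,9,0],"delta_rot":[0,0,0]},{"travel":[45,9,0],"delta_rot":[0,0,0]},{"travel":[40,9,0],"delta_rot":[0,0,0]},{"travel":[30,6,0],"delta_rot":[0,0,0]}]'
python3 -m pendant '[{"travel":[15,4,0],"delta_rot":[0,0,0]},{"travel":[5,1,0],"delta_rot":[0,0,6.5]},{"travel":[0,0,0],"delta_rot":[0,0,0]},{"travel":[0,0,0],"delta_rot":[0,0,0]},{"travel":[0,0,0],"delta_rot":[0,0,0]}]'
python3 - <<'E'
from h import *
s=state();w=capture("wrist"); save("w3",w["image"]); print(s["tool_pos"],s["tcp_rot"],s["grasp_force"],s["joint_pos"])
for n in ("pan","scale"):
  for r in silhouettes("wrist",n)[:2]:
    m=r["region"].astype(np.uint8); c=max(cv2.findContours(m,0,2)[0],key=cv2.contourArea)
    print(n,r["confidence"],r["position"],cv2.approxPolyDP(c,6,True).reshape(-1,2).tolist())
E
```

```text
clock: 7.95
tool_pos: [523.2, 84.5, 242.0]
tcp_rot: [-3.141, -0.001, 1.56]
ft_force: [0.2, 0.4, -2.9]
width: 0.134
grasp_force: 58.6
clock: 8.45
tool_pos: [529.0, 100.0, 242.2]
tcp_rot: [-3.141, 0.0, 1.445]
ft_force: [-0.4, -0.3, -3.0]
width: 0.139
grasp_force: 58.7
[528.99816894  99.98708917 242.15520808] [-3.14134598e+00  3.34612360e-04  1.44478776e+00] 58.65281939506531 [ 6.24000823e-02  9.52530548e-02  2.17172560e-01  1.69302082e+00
 -2.82489132e-04  1.75920506e+00]
pan 0.62 [331.0, 54.1] [[240, 0], [241, 106], [386, 107], [397, 112], [397, 128], [414, 128], [415, 0]]
scale 0.72 [341.0, 60.0] [[240, 0], [241, 107], [396, 112], [383, 279], [394, 279], [416, 128], [416, 0]]
```

View pics/w3.png

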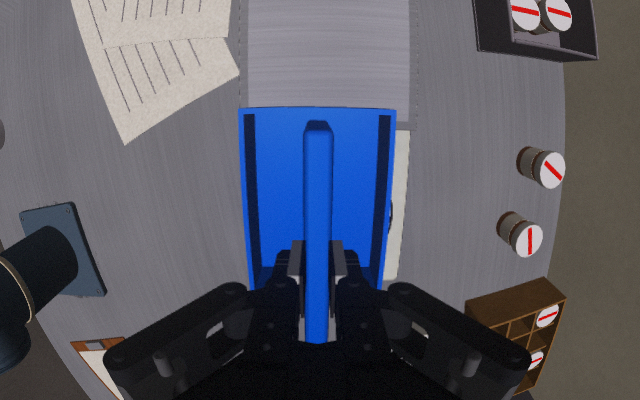

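Wrist view: the pan fills columns about 245–410 at the top, and its near right corner is at about (411,122), with the white housing below. I'll check the fitted scale pose against these edges.

```bash
python3 - <<'E'
from h import *
s=state();w=capture("wrist"); im=w["image"]
O=np.array([547,140.3]); y=-.126; Rz=np.array([[np.cos(y),-np.sin(y)],[np.sin(y),np.cos(y)]])
loc=lambda uv,z: np.round(Rz.T@(wonz(w,uv,z,s)[:2]-O),1)
print("corner",loc((411,122),82))
m=silhouettes("wrist","pan")[0]["region"]
for v in (15,45,75,100):
    xs=np.nonzero(m[v])[0]; print(v,xs.min(),xs.max(),loc((xs.min(),v),82),loc((xs.max(),v),82))
for v in (150,200,250): print("house",v,loc((416-(v-122)*.16,v),50))
save("w3c",cv2.resize(im[0:140,225:435],(800,533),interpolation=cv2.INTER_CUBIC))
E
```

```text
corner [89.6 16. ]
15 239 416 [-94.4 133. ] [ 94.3 135.8]
45 239 417 [-93.9  98.8] [ 94.8 101.2]
75 239 417 [-94.   65.8] [94.9 67.7]
100 239 416 [-94.4  38.9] [94.4 40.3]
house 150 [102.  -19.6]
house 200 [ 96.5 -82.9]
house 250 [  92.5 -152.8]
```

View pics/w3c.png

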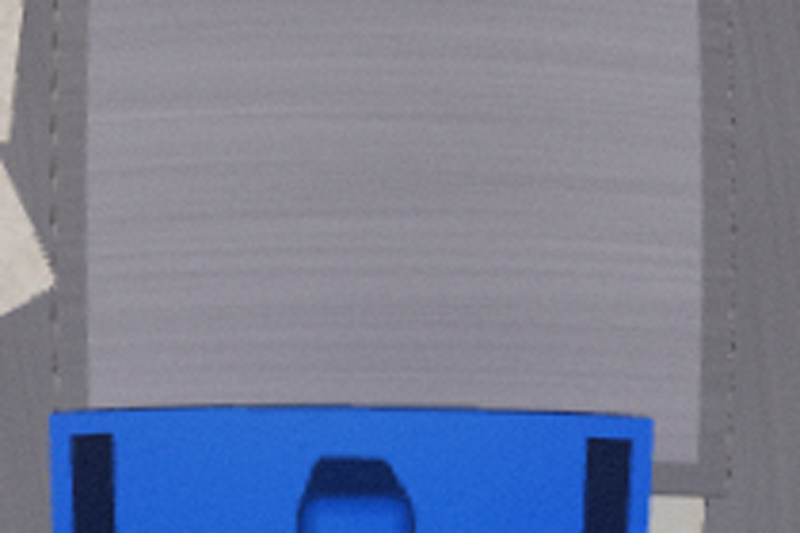

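Pan edges agree with the fit to within about 1 mm. I'll move above the pan centre.

```bash
python3 - <<'E'
from h import *
go([559.6,239.5,242],np.pi/2-0.126)
E
```

```text
shift [142.   12.5   0.2] turn z -0.05
```

```bash
python3 -m pendant '[{"travel":[15,1.5,0],"delta_rot":[0,0,0]},{"travel":[35,3,0],"delta_rot":[0,0,0]},{"travel":[40,3,0],"delta_rot":[0,0,0]},{"travel":[32,3,5],"delta_rot":[0,0,0]},{"travel":[15,1.5,10],"delta_rot":[0,0,0]},{"travel":[5,0.5,15],"delta_rot":[0,0,0]},{"travel":[0,0,15],"delta_rot":[0,0,0]},{"travel":[0,0,8],"delta_rot":[0,0,0]},{"travel":[0,0,4],"delta_rot":[0,0,0]},{"travel":[0,0,0],"delta_rot":[0,0,0]}]'
python3 - <<'E'
from h import *
go([559.6,239.5,174],np.pi/2-0.126); print(state()["ft_force"])
E
```

```text
clock: 9.7
tool_pos: [559.0, 239.0, 184.2]
tcp_rot: [-3.14, 0.001, 1.443]
ft_force: [0.4, -0.6, -1.3]
width: 0.13
grasp_force: 58.7
shift [ 0.6  0.6 10.2] turn z -0.09
[ 0.42495399 -0.5998084  -1.30386573]
```

```bash
python3 -m pendant '[{"travel":[0,0,3],"delta_rot":[0,0,0]},{"travel":[0,0,3],"delta_rot":[0,0,0]},{"travel":[0,0,2],"delta_rot":[0,0,0]},{"travel":[0,0,2],"delta_rot":[0,0,0]},{"travel":[0,0,2],"delta_rot":[0,0,0]},{"travel":[0,0,2],"delta_rot":[0,0,0]},{"travel":[0,0,0],"delta_rot":[0,0,0]},{"travel":[0,0,0],"delta_rot":[0,0,0]},{"travel":[0,0,0],"delta_rot":[0,0,0]}]'
python3 -m pendant '[{"travel":[0,0,1],"delta_rot":[0,0,0]},{"travel":[0,0,1],"delta_rot":[0,0,0]},{"travel":[0,0,1],"delta_rot":[0,0,0]},{"travel":[0,0,0],"delta_rot":[0,0,0]},{"travel":[0,0,0],"delta_rot":[0,0,0]},{"travel":[0,0,0],"delta_rot":[0,0,0]}]'
python3 -c "
from h import *
print(np.mean([ (capture('top'),state()['ft_force'])[1] for _ in range(6)],0),state()['tool_pos'])"
```

```text
clock: 10.6
tool_pos: [559.6, 240.1, 171.4]
tcp_rot: [3.141, -0.0, 1.444]
ft_force: [-0.4, -0.1, -1.1]
width: 0.138
grasp_force: 58.8
clock: 11.2
tool_pos: [559.5, 240.0, 168.2]
tcp_rot: [3.142, -0.0, 1.444]
ft_force: [-2.5, -0.3, 0.3]
width: 0.135
grasp_force: 59.0
[-1.15804626 -0.07782459  0.0645859 ] [559.51338223 240.01770648 168.14810544]
```

```bash
python3 -m pendant '[{"travel":[0,0,0],"delta_rot":[0,0,0]},{"travel":[0,0,0],"delta_rot":[0,0,0]},{"travel":[0,0,0],"delta_rot":[0,0,0]}]' 1 20
python3 -m pendant '[{"travel":[0,0,0],"delta_rot":[0,0,0]},{"travel":[0,0,0],"delta_rot":[0,0,0]},{"travel":[0,0,0],"delta_rot":[0,0,0]},{"travel":[0,0,0],"delta_rot":[0,0,0]},{"travel":[0,0,0],"delta_rot":[0,0,0]},{"travel":[0,0,0],"delta_rot":[0,0,0]},{"travel":[0,0,0],"delta_rot":[0,0,0]}]' 0.2
python3 -m pendant '[{"travel":[0,0,-5],"delta_rot":[0,0,0]},{"travel":[0,0,-15],"delta_rot":[0,0,0]},{"travel":[0,0,-30],"delta_rot":[0,0,0]},{"travel":[0,0,-40],"delta_rot":[0,0,0]},{"travel":[0,0,-30],"delta_rot":[0,0,0]},{"travel":[0,0,-10],"delta_rot":[0,0,0]},{"travel":[0,0,0],"delta_rot":[0,0,0]}]'
python3 -c "
from h import *
s=state(); print(s['joint_pos'])
go([534.4,41,290])"
```

```text
clock: 11.8
tool_pos: [559.5, 240.0, 168.1]
tcp_rot: [-3.142, -0.0, 1.444]
ft_force: [-0.9, -0.4, 0.2]
width: 0.134
grasp_force: 59.0
clock: 12.5
tool_pos: [559.5, 240.0, 168.1]
tcp_rot: [3.142, 0.0, 1.444]
ft_force: [0.1, 0.1, 1.2]
width: 0.399
grasp_force: 0.0
clock: 13.2
tool_pos: [560.7, 240.4, 301.5]
tcp_rot: [3.136, -0.002, 1.444]
ft_force: [-0.3, 0.5, 0.1]
width: 0.396
grasp_force: 0.0
[ 2.95124121e-01  3.30550193e-01  6.13389476e-01  1.84760777e+00
 -2.71419152e-05  1.99227556e+00]
shift [-201.1   -1.    11. ] turn z 0
```

```bash
python3 -m pendant '[{"travel":[-25,0,0],"delta_rot":[0,0,0]},{"travel":[-45,0,0],"delta_rot":[0,0,0]},{"travel":[-50,-1,0],"delta_rot":[0,0,0]},{"travel":[-45,0,5],"delta_rot":[0,0,0]},{"travel":[-25,0,5],"delta_rot":[0,0,0]},{"travel":[-11,0,0],"delta_rot":[0,0,0]},{"travel":[0,0,0],"delta_rot":[0,0,0]},{"travel":[0,0,0],"delta_rot":[0,0,0]}]'
python3 - <<'E'
from h import *
s=state();w=capture("wrist"); save("w4",w["image"]); print(s["tool_pos"],s["tcp_rot"])
for n in ("tare","zero_mark","pointer","caddy"):
  for r in silhouettes("wrist",n)[:2]: print(n,r["confidence"],r["position"],r["region"].sum())
E
```

```text
clock: 14.0
tool_pos: [533.2, 41.7, 287.8]
tcp_rot: [-3.141, -0.001, 1.445]
ft_force: [-0.5, -0.1, -0.1]
width: 0.405
grasp_force: 0.0
[533.24685994  41.67997325 287.81946184] [-3.14107643e+00 -8.75907074e-04  1.44499229e+00]
tare 0.76 [317.8, 168.4] 5771
zero_mark 0.69 [317.9, 163.2] 5822
pointer 0.56 [343.8, 203.8] 72
caddy 0.76 [315.2, 32.6] 6643
```

View pics/w4.png

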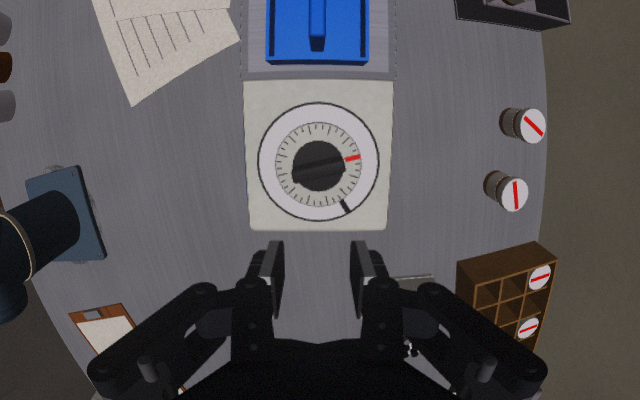

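Wrist view: the caddy stands on the pan (317,30), the red mark is at (353,158) and the pointer at (347,206). I'll rectify the dial and measure both angles.

```bash
cat >> h.py <<'E'
def wproj(w,P,s):
    H=np.array(w["hand_eye"]); Rm=R.from_euler('xyz',s["tcp_rot"]).as_matrix()
    q=(((np.asarray(P)-s["tool_pos"])@Rm)-H[:3,3])@H[:3,:3]
    th=np.arctan2(np.hypot(q[...,0],q[...,1]),q[...,2]); rr=np.hypot(q[...,0],q[...,1])+1e-9
    K=np.array(w["mtx"]); return K[0,2]+K[0,0]*th*q[...,0]/rr, K[1,2]+K[1,1]*th*q[...,1]/rr
def dial(name=None,C=(534.4,41.)):
    s=state();w=capture("wrist"); g=np.arange(-90,90,.5)
    X,Y=np.meshgrid(g,g); P=np.stack([C[0]+X,C[1]+Y,np.full_like(X,64.)],-1)   # col=+x,row=+y
    u,v=wproj(w,P,s); im=cv2.remap(w["image"],u.astype(np.float32),v.astype(np.float32),cv2.INTER_LINEAR)
    if name: save(name,cv2.resize(im[::-1],None,fx=1.6,fy=1.6))
    h=cv2.cvtColor(im,cv2.COLOR_RGB2HSV); rad=np.hypot(X,Y)
    red=((h[...,0]<10)|(h[...,0]>170))&(h[...,1]>110)&(h[...,2]>60)&(rad<64)
    dark=(h[...,2]<90)&(rad>59)&(rad<75)
    n,l,st,ce=cv2.connectedComponentsWithStats(dark.astype(np.uint8)); 
    gray=cv2.GaussianBlur(cv2.cvtColor(im,cv2.COLOR_RGB2GRAY),(5,5),1)
    c=cv2.HoughCircles(gray,cv2.HOUGH_GRADIENT,1,50,param1=80,param2=30,minRadius=140,maxRadius=170)
    cc=np.zeros(2) if c is None else c[0,0,:2]*.5-90
    print("circle centre",np.round(C+cc,1),None if c is None else c[0,:2]*.5)
    def ang(m):
        x=X[m].mean()-cc[0];y=Y[m].mean()-cc[1]; return -(np.arctan2(y,x)+.126), np.hypot(x,y), m.sum()
    print("tare",ang(red))
    for i in range(1,n):
        if st[i,4]>60: print("dark",ang(l==i))
E
python3 -c "
from h import *
dial('d1')"
```

```text
circle centre [535.2  39.8] [[90.75 88.75 79.7 ]]
tare (np.float64(-0.1837697940007215), np.float64(44.336034273483804), np.int64(497))
dark (np.float64(1.0193742813778903), np.float64(65.66653520585896), np.int64(379))
```

View pics/d1.png

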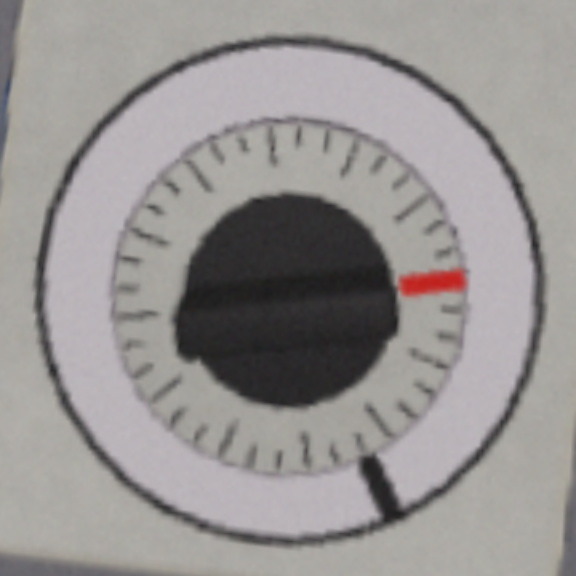

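Pointer at 1.02 rad and tare at -0.18 rad, so the knob must go about 69° clockwise. The bar points along world yaw +0.058. I'll turn the gripper the other way first so joint 6 stays in range.

```bash
python3 -m pendant '[{"travel":[0,0,0],"delta_rot":[0,0,-8.4]},{"travel":[0,0,0],"delta_rot":[0,0,-8.4]},{"travel":[0,0,0],"delta_rot":[0,0,-8.4]},{"travel":[0,0,0],"delta_rot":[0,0,-8.4]},{"travel":[0,0,0],"delta_rot":[0,0,-8.4]},{"travel":[0,0,0],"delta_rot":[0,0,-8.4]},{"travel":[0,0,0],"delta_rot":[0,0,-8.4]},{"travel":[0,0,0],"delta_rot":[0,0,-8.4]},{"travel":[0,0,0],"delta_rot":[0,0,-8.4]},{"travel":[0,0,0],"delta_rot":[0,0,-8.4]}]' -0.2
python3 -m pendant '[{"travel":[0,0,0],"delta_rot":[0,0,-8.4]},{"travel":[0,0,0],"delta_rot":[0,0,-8.2]},{"travel":[0,0,0],"delta_rot":[0,0,0]},{"travel":[0,0,0],"delta_rot":[0,0,0]}]'
python3 -c "
from h import *
go([534.8,40.4,75],.058); print(state()['joint_pos'])
dial()"
```

```text
clock: 15.3
tool_pos: [533.3, 41.3, 288.2]
tcp_rot: [3.141, 0.0, 2.917]
ft_force: [0.4, -0.5, 0.2]
width: 0.602
grasp_force: 0.0
clock: 15.7
tool_pos: [533.3, 41.1, 288.1]
tcp_rot: [3.142, 0.0, -3.085]
ft_force: [-0.2, 0.0, -0.3]
width: 0.602
grasp_force: 0.0
shift [ -1.5  -0.8 213.1] turn z -0.1
[-4.85356067e-02  1.11865611e-01  3.28461883e-01  1.78735900e+00
  1.35344006e-05 -1.04777610e-01]
circle centre [532.6  38.2] [[88.25 87.25 79.85]]
tare (np.float64(-0.22444322122905935), np.float64(50.382487173521916), np.int64(332))
dark (np.float64(0.9957004995984892), np.float64(65.41083611120132), np.int64(415))
dark (np.float64(-1.1692224586290756), np.float64(77.03372011672171), np.int64(126))
dark (np.float64(-1.593231140226834), np.float64(76.89208259813037), np.int64(113))
```

```bash
python3 -m pendant '[{"travel":[-0.9,-0.2,40],"delta_rot":[0,0,-1]},{"travel":[0,0.6,45],"delta_rot":[0,0,0]},{"travel":[0,0,45],"delta_rot":[0,0,0]},{"travel":[0,0,40],"delta_rot":[0,0,0]},{"travel":[0,0,25],"delta_rot":[0,0,0]},{"travel":[0,0,12],"delta_rot":[0,0,0]},{"travel":[0,0,6],"delta_rot":[0,0,0]},{"travel":[0,0,0],"delta_rot":[0,0,0]},{"travel":[0,0,0],"delta_rot":[0,0,0]}]'
python3 -c "
from h import *
go([534.2,39.8,75],.068)"
python3 -m pendant '[{"travel":[0,0,0],"delta_rot":[0,0,0]},{"travel":[0,0,0],"delta_rot":[0,0,0]},{"travel":[0,0,0],"delta_rot":[0,0,0]},{"travel":[0,0,0],"delta_rot":[0,0,0]},{"travel":[0,0,0],"delta_rot":[0,0,0]},{"travel":[0,0,0],"delta_rot":[0,0,0]}]' 1 25
```

```text
clock: 16.65
tool_pos: [535.6, 41.1, 77.1]
tcp_rot: [-3.141, 0.003, -3.066]
ft_force: [0.3, 0.5, 0.4]
width: 0.603
grasp_force: 0.0
shift [ 1.5 -1.2  2.1] turn z 0.44
clock: 17.25
tool_pos: [535.4, 41.2, 76.8]
tcp_rot: [-3.141, 0.003, -3.066]
ft_force: [0.0, -0.6, 5.1]
width: 0.002
grasp_force: 2.9
```

The gripper shut fully without the bar between the pads; I'll look.

```bash
python3 - <<'E'
from h import *
w=capture("wrist"); a=w["image"][90:340,190:450]; S=capture("scene"); b=S["image"][115:235,310:470]
save("g1",np.hstack([cv2.resize(a,(400,385)),cv2.resize(b,(400,300)) if 0 else cv2.copyMakeBorder(cv2.resize(b,(400,300)),0,85,0,0,0)]))
print({k:np.round(v,2).tolist() for k,v in state().items()})
E
```

```text
{'clock': 17.35, 'joint_pos': [-0.05, 0.09, -0.12, 1.36, 0.0, -0.12], 'qvel': [0.0, -0.0, -0.0, 0.0, 0.0, -0.0], 'tau': [0.26, -31.99, 28.82, 0.02, 0.15, -0.0], 'tool_pos': [535.42, 41.14, 76.86], 'tcp_rot': [-3.14, 0.0, -3.07], 'ft_force': [-0.28, -0.48, 5.03], 'torque': [-0.06, -0.02, 0.04], 'grasp_force': 2.9, 'width': 0.0}
```

View pics/g1.png

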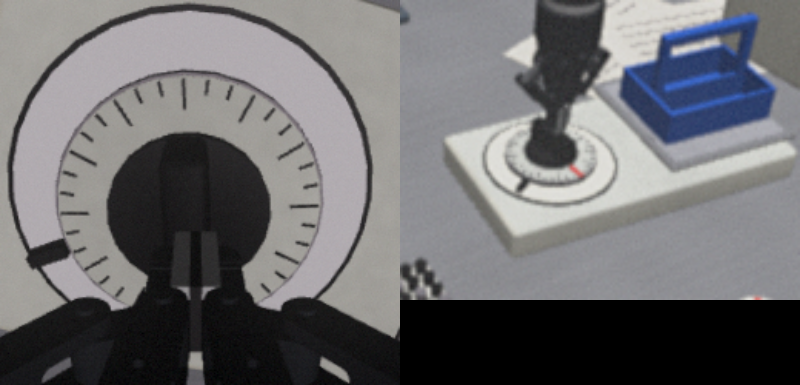

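The crop shows pads at about (195,255), apparently over the knob bar, which spans x 163–210, and the red mark unchanged. The picture allowance is used up, so I'll work by numbers: project the bar and finger geometry into that image.

```bash
python3 - <<'E'
from h import *
s=state();w=capture("wrist"); Rm=R.from_euler('xyz',s["tcp_rot"]).as_matrix()
k=400/260; 
def show(n,P): u,v=wproj(w,np.array(P,float),s); print(n,np.round([(u-190)*k,(v-90)*385/250]).tolist())
a=.078; C=np.array([534.2,39.8]); ex=np.array([np.cos(a),np.sin(a)]); ey=np.array([-ex[1],ex[0]])
for z in (100,70):
  for i in(-32,32):
    for j in(-8,8): show(("bar",z,i,j),[*(C+i*ex+j*ey),z])
for x in(-11,11):
  for y in (-8,0,8):
    for z in (0,-19,-38): show(("tool",x,y,z),s["tool_pos"]+Rm@[x,y,z])
g=cv2.cvtColor(w["image"],cv2.COLOR_RGB2GRAY)
for row in (100,110,120,130,140,150,200,215,230,242,250,255,262): 
    r=int(90+row/1.54); print(row, g[r,190+int(140/k):190+int(250/k)].tolist())
E
```

```text
('bar', 100, -32, -8) [167.0, 159.0]
('bar', 100, -32, 8) [218.0, 159.0]
('bar', 100, 32, -8) [171.0, 325.0]
('bar', 100, 32, 8) [215.0, 325.0]
('bar', 70, -32, -8) [171.0, 136.0]
('bar', 70, -32, 8) [214.0, 136.0]
('bar', 70, 32, -8) [174.0, 283.0]
('bar', 70, 32, 8) [212.0, 283.0]
('tool', -11, -8, 0) [176.0, 250.0]
('tool', -11, -8, -19) [174.0, 275.0]
('tool', -11, -8, -38) [172.0, 304.0]
('tool', -11, 0, 0) [196.0, 250.0]
('tool', -11, 0, -19) [196.0, 275.0]
('tool', -11, 0, -38) [196.0, 304.0]
('tool', -11, 8, 0) [216.0, 250.0]
('tool', -11, 8, -19) [219.0, 275.0]
('tool', -11, 8, -38) [221.0, 304.0]
('tool', 11, -8, 0) [175.0, 198.0]
('tool', 11, -8, -19) [173.0, 219.0]
('tool', 11, -8, -38) [170.0, 244.0]
('tool', 11, 0, 0) [196.0, 198.0]
('tool', 11, 0, -19) [196.0, 219.0]
('tool', 11, 0, -38) [196.0, 244.0]
('tool', 11, 8, 0) [218.0, 198.0]
('tool', 11, 8, -19) [220.0, 219.0]
('tool', 11, 8, -38) [223.0, 244.0]
100 [42, 132, 146, 150, 155, 152, 152, 153, 152, 152, 152, 153, 153, 153, 151, 153, 150, 156, 156, 153, 151, 158, 158, 158, 156, 157, 152, 128, 51, 62, 139, 155, 155
[... 3197 characters left out ...]
, 46, 50, 45, 45, 46, 48, 44, 46, 45, 42, 20, 16, 22, 19, 19, 23, 22, 15, 19, 19, 21, 25, 29, 23, 27, 25, 25, 29, 30, 31]
255 [25, 27, 29, 26, 23, 20, 24, 25, 18, 21, 14, 17, 18, 18, 22, 19, 16, 16, 14, 15, 20, 32, 47, 43, 42, 46, 48, 45, 45, 42, 47, 45, 36, 14, 13, 10, 17, 13, 15, 22, 45, 43, 46, 48, 47, 47, 46, 47, 48, 46, 42, 22, 23, 21, 23, 19, 19, 15, 21, 21, 21, 22, 19, 21, 20, 28, 29, 26, 30, 30, 24]
262 [27, 28, 31, 25, 26, 27, 24, 23, 26, 22, 23, 17, 19, 19, 20, 18, 24, 21, 17, 26, 30, 44, 46, 47, 44, 45, 47, 45, 43, 45, 45, 42, 34, 11, 14, 14, 17, 13, 13, 23, 47, 43, 46, 46, 45, 44, 47, 48, 47, 45, 40, 34, 25, 21, 23, 25, 20, 27, 26, 26, 25, 23, 26, 22, 25, 28, 25, 31, 29, 40, 104]
```

```bash
python3 - <<'E'
from h import *
s=state();w=capture("wrist"); Rm=R.from_euler('xyz',s["tcp_rot"]).as_matrix()
for n,y in(("open",42),("0.4",17),("shut",0)):
  for x in(-11,0,11):
    print(n,x,[np.round(wproj(w,s["tool_pos"]+Rm@[x,y,z],s),0).tolist() for z in(0,-13,-26,-39)])
for f in ("w1","w2","w4"):
    g=cv2.cvtColor(cv2.imread(f"pics/{f}.png"),cv2.COLOR_BGR2GRAY); c={"w1":215,"w2":296,"w4":275}[f]
    print(f,[(r,int(g[r,c])) for r in range(225,320,5)])
E
```

```text
open -11 [[386.0, 252.0], [390.0, 262.0], [395.0, 273.0], [401.0, 287.0]]
open 0 [[387.0, 235.0], [392.0, 245.0], [398.0, 256.0], [404.0, 268.0]]
open 11 [[389.0, 218.0], [394.0, 227.0], [400.0, 237.0], [406.0, 248.0]]
0.4 -11 [[346.0, 252.0], [347.0, 263.0], [350.0, 275.0], [352.0, 288.0]]
0.4 0 [[346.0, 236.0], [348.0, 246.0], [351.0, 257.0], [353.0, 270.0]]
0.4 11 [[347.0, 219.0], [349.0, 227.0], [352.0, 238.0], [354.0, 249.0]]
shut -11 [[317.0, 252.0], [318.0, 263.0], [318.0, 275.0], [318.0, 289.0]]
shut 0 [[318.0, 236.0], [318.0, 246.0], [318.0, 257.0], [318.0, 270.0]]
shut 11 [[318.0, 219.0], [318.0, 227.0], [318.0, 238.0], [318.0, 250.0]]
w1 [(225, 121), (230, 118), (235, 115), (240, 116), (245, 113), (250, 84), (255, 63), (260, 63), (265, 24), (270, 20), (275, 27), (280, 23), (285, 18), (290, 22), (295, 19), (300, 20), (305, 21), (310, 25), (315, 22)]
w2 [(225, 83), (230, 80), (235, 85), (240, 67), (245, 66), (250, 67), (255, 67), (260, 70), (265, 68), (270, 65), (275, 103), (280, 181), (285, 19), (290, 20), (295, 20), (300, 18), (305, 20), (310, 23), (315, 22)]
w4 [(225, 172), (230, 135), (235, 104), (240, 85), (245, 57), (250, 59), (255, 41), (260, 26), (265, 21), (270, 20), (275, 22), (280, 22), (285, 20), (290, 25), (295, 28), (300, 33), (305, 30), (310, 32), (315, 33)]
```

Gripper geometry in the images suggests the fingertips are about 25 mm short of the stated TCP, so the pads closed on the top of the bar; it also lies about 4 mm toward -y. I'll open, shift, and lower in small steps while watching the force.

```bash
python3 -m pendant '[{"travel":[0,0,-2],"delta_rot":[0,0,0]},{"travel":[0,-3,0],"delta_rot":[0,0,0]},{"travel":[0,0,0],"delta_rot":[0,0,0]},{"travel":[0,0,0],"delta_rot":[0,0,0]},{"travel":[0,0,0],"delta_rot":[0,0,0]},{"travel":[0,0,0],"delta_rot":[0,0,0]}]' -0.2
python3 -m pendant '[{"travel":[0,0,2],"delta_rot":[0,0,0]},{"travel":[0,0,2],"delta_rot":[0,0,0]},{"travel":[0,0,2],"delta_rot":[0,0,0]},{"travel":[0,0,0],"delta_rot":[0,0,0]}]'
python3 -m pendant '[{"travel":[0,0,2],"delta_rot":[0,0,0]},{"travel":[0,0,2],"delta_rot":[0,0,0]},{"travel":[0,0,0],"delta_rot":[0,0,0]},{"travel":[0,0,0],"delta_rot":[0,0,0]}]'
python3 -c "
from h import *
print(state())
dial()"
```

```text
clock: 18.05
tool_pos: [534.1, 38.2, 76.8]
tcp_rot: [3.141, -0.001, -3.065]
ft_force: [0.4, 0.8, 0.2]
width: 0.6
grasp_force: 0.0
clock: 18.45
tool_pos: [533.9, 38.2, 70.5]
tcp_rot: [3.141, -0.001, -3.065]
ft_force: [-0.4, -0.1, -0.2]
width: 0.599
grasp_force: 0.0
clock: 18.85
tool_pos: [534.2, 38.2, 67.0]
tcp_rot: [3.142, -0.0, -3.065]
ft_force: [0.3, 0.4, 1.7]
width: 0.597
grasp_force: 0.0
{'clock': 18.85, 'joint_pos': array([-5.38413807e-02,  9.13756023e-02, -1.35972562e-01,  1.34359032e+00,
        2.69925712e-05, -1.29954944e-01]), 'qvel': array([-0.0004522 , -0.00062383,  0.00440484, -0.00063686,  0.00193746,
       -0.00125088]), 'tau': array([ 5.17750432e-04, -3.50580239e+01,  3.15432000e+01,  4.68145794e-03,
       -4.18712407e-04, -7.44056869e-07]), 'tool_pos': array([534.2254504 ,  38.21497337,  67.02212245]), 'tcp_rot': array([ 3.14154747e+00, -1.37458778e-04, -3.06547909e+00]), 'ft_force': array([0.26477041, 0.42469431, 1.68497282]), 'torque': array([0.03251867, 0.00615164, 0.00499056]), 'grasp_force': 0.0, 'width': 0.5972435815638006}
circle centre [529.2  36.2] [[84.75 85.25 75.4 ]]
tare (np.float64(nan), np.float64(nan), np.int64(0))
dark (np.float64(-0.32333728360950187), np.float64(44.52478390494951), np.int64(5971))
dark (np.float64(-0.21115499490827577), np.float64(64.7580881848095), np.int64(64))h.py:68: RuntimeWarning: Mean of empty slice.
  x=X[m].mean()-cc[0];y=Y[m].mean()-cc[1]; return -(np.arctan2(y,x)+.126), np.hypot(x,y), m.sum()
  ret = ret.dtype.type(ret / rcount)
```

```bash
python3 -m pendant '[{"travel":[0,0,2],"delta_rot":[0,0,0]},{"travel":[0,0,0],"delta_rot":[0,0,0]},{"travel":[0,0,0],"delta_rot":[0,0,0]}]'
python3 -m pendant '[{"travel":[0,0,2],"delta_rot":[0,0,0]},{"travel":[0,0,0],"delta_rot":[0,0,0]},{"travel":[0,0,0],"delta_rot":[0,0,0]}]'
python3 -m pendant '[{"travel":[0,0,1.5],"delta_rot":[0,0,0]},{"travel":[0,0,0],"delta_rot":[0,0,0]},{"travel":[0,0,0],"delta_rot":[0,0,0]}]'
```

```text
clock: 19.2
tool_pos: [534.2, 38.2, 65.0]
tcp_rot: [3.142, -0.0, -3.065]
ft_force: [0.4, 1.2, -0.7]
width: 0.599
grasp_force: 0.0
clock: 19.5
tool_pos: [534.2, 38.2, 63.0]
tcp_rot: [3.142, -0.0, -3.066]
ft_force: [-1.0, 0.4, 0.3]
width: 0.596
grasp_force: 0.0
clock: 19.8
tool_pos: [534.2, 38.2, 61.5]
tcp_rot: [3.142, -0.0, -3.065]
ft_force: [-0.6, -0.8, 0.4]
width: 0.597
grasp_force: 0.0
```

```bash
python3 -m pendant '[{"travel":[0,0,2],"delta_rot":[0,0,0]},{"travel":[0,0,2],"delta_rot":[0,0,0]},{"travel":[0,0,1],"delta_rot":[0,0,0]},{"travel":[0,0,0],"delta_rot":[0,0,0]}]'
python3 -m pendant '[{"travel":[0,0,0],"delta_rot":[0,0,0]},{"travel":[0,0,0],"delta_rot":[0,0,0]},{"travel":[0,0,0],"delta_rot":[0,0,0]},{"travel":[0,0,0],"delta_rot":[0,0,0]},{"travel":[0,0,0],"delta_rot":[0,0,0]},{"travel":[0,0,0],"delta_rot":[0,0,0]}]' 1 25
python3 -c "
from h import *
print(state()['torque'],state()['tcp_rot'])"
```

```text
clock: 20.2
tool_pos: [534.0, 38.2, 56.2]
tcp_rot: [3.142, -0.001, -3.066]
ft_force: [0.0, 0.5, 0.6]
width: 0.603
grasp_force: 0.0
clock: 20.8
tool_pos: [534.4, 38.3, 56.8]
tcp_rot: [3.141, 0.0, -3.065]
ft_force: [0.2, -0.3, 0.2]
width: 0.181
grasp_force: 25.0
[ 0.03802118  0.10867281 -0.06116216] [ 3.14149867e+00  2.96346510e-04 -3.06547675e+00]
```

Gripped: width 0.18, 25 N, no side force. Turning 69° clockwise.

```bash
python3 -m pendant '[{"travel":[0,0,0],"delta_rot":[0,0,4]},{"travel":[0,0,0],"delta_rot":[0,0,7]},{"travel":[0,0,0],"delta_rot":[0,0,7.5]},{"travel":[0,0,0],"delta_rot":[0,0,7.5]},{"travel":[0,0,0],"delta_rot":[0,0,8]},{"travel":[0,0,0],"delta_rot":[0,0,8]},{"travel":[0,0,0],"delta_rot":[0,0,8]},{"travel":[0,0,0],"delta_rot":[0,0,8]},{"travel":[0,0,0],"delta_rot":[0,0,7]},{"travel":[0,0,0],"delta_rot":[0,0,4]}]'
python3 -m pendant '[{"travel":[0,0,0],"delta_rot":[0,0,0]},{"travel":[0,0,0],"delta_rot":[0,0,0]},{"travel":[0,0,0],"delta_rot":[0,0,0]}]'
python3 -m pendant '[{"travel":[0,0,0],"delta_rot":[0,0,0]},{"travel":[0,0,0],"delta_rot":[0,0,0]},{"travel":[0,0,0],"delta_rot":[0,0,0]},{"travel":[0,0,0],"delta_rot":[0,0,0]},{"travel":[0,0,0],"delta_rot":[0,0,0]}]' -0.2
python3 -m pendant '[{"travel":[0,0,-10],"delta_rot":[0,0,0]},{"travel":[0,0,-30],"delta_rot":[0,0,0]},{"travel":[0,0,-45],"delta_rot":[0,0,0]},{"travel":[0,0,-45],"delta_rot":[0,0,0]},{"travel":[0,0,-45],"delta_rot":[0,0,0]},{"travel":[0,0,-40],"delta_rot":[0,0,0]},{"travel":[0,0,-15],"delta_rot":[0,0,0]},{"travel":[0,0,0],"delta_rot":[0,0,0]},{"travel":[0,0,0],"delta_rot":[0,0,0]}]'
python3 -c "
from h import *
dial('d2',(534.2,38.5)); dial(None,(534.2,38.5))"
```

```text
clock: 21.8
tool_pos: [534.3, 38.0, 56.8]
tcp_rot: [-3.141, 0.0, 2.01]
ft_force: [-0.3, -0.5, 2.4]
width: 0.182
grasp_force: 25.3
clock: 22.1
tool_pos: [534.2, 38.0, 56.8]
tcp_rot: [-3.141, 0.0, 2.014]
ft_force: [-0.7, -0.9, 3.1]
width: 0.181
grasp_force: 25.2
clock: 22.6
tool_pos: [534.3, 38.3, 56.5]
tcp_rot: [-3.142, -0.0, 2.014]
ft_force: [-0.7, -0.8, 0.1]
width: 0.6
grasp_force: 0.0
clock: 23.5
tool_pos: [534.4, 38.2, 286.6]
tcp_rot: [3.141, 0.0, 2.013]
ft_force: [-0.7, 0.9, -1.1]
width: 0.6
grasp_force: 0.0
circle centre [535.   38.8] [[90.75 90.25 78.05]]
tare (np.float64(1.0124277622975457), np.float64(49.74760093425687), np.int64(367))
dark (np.float64(1.0158956751195425), np.float64(66.95234696684089), np.int64(326))
circle centre [533.4  39.8] [[89.25 91.25 79.35]]
tare (np.float64(0.987756524575414), np.float64(50.94598954537794), np.int64(364))
dark (np.float64(1.0081991794169336), np.float64(68.48644412869768), np.int64(338))
```

Red mark and pointer agree to about 1°. Last check: the caddy on the pan, and the bystanders.

```bash
python3 - <<'E'
from h import *
T=capture("top");S=capture("scene")
M["caddy"]=[b+[0,0,76] for b in M["caddy"]]
b=blue(T["image"]).astype(np.float32); b[:,:150]=0;b[:,300:]=0;b[:150]=0;b[260:]=0
print("caddy on pan",fit([(T,b)],"caddy",[559.6,239.5,-.126]),b.sum())
for r in silhouettes("scene","rack")[:1]+silhouettes("scene","jar_a")[:1]: print(r["position"])
print(np.mean(np.abs(T["image"][140:220,320:410].astype(int)-cv2.imread("pics/top1.png")[140:220,320:410,::-1].astype(int))))
E
```

```text
caddy on pan (array([ 5.61390420e+02,  2.34002258e+02, -2.36534781e-01]), np.float64(0.8953635692596436)) 201.0
[302.0, 244.3]
[220.0, 229.9]
17.868842592592593
```

```bash
python3 -m pendant '[{"travel":[-4,-20,0],"delta_rot":[0,0,0]},{"travel":[-8,-40,0],"delta_rot":[0,0,0]},{"travel":[-8,-45,0],"delta_rot":[0,0,0]},{"travel":[-8,-45,0],"delta_rot":[0,0,0]},{"travel":[-8,-45,0],"delta_rot":[0,0,0]},{"travel":[-8,-40,0],"delta_rot":[0,0,0]},{"travel":[-4,-20,0],"delta_rot":[0,0,0]},{"travel":[0,0,0],"delta_rot":[0,0,0]},{"travel":[0,0,0],"delta_rot":[0,0,0]}]'
python3 - <<'E'
from h import *
T=capture("top");S=capture("scene")
M["caddy"]=[b+[0,0,76] for b in M["caddy"]]
b=blue(T["image"]).astype(np.float32); b[:,:150]=0;b[:,300:]=0;b[:150]=0;b[260:]=0
print("caddy on pan",fit([(T,b)],"caddy",[559.6,239.5,-.126]),b.sum())
b=blue(S["image"]).astype(np.float32); b[:,:380]=0;b[:,480:]=0;b[:80]=0;b[200:]=0
print("scene",fit([(S,b)],"caddy",[559.6,239.5,-.126]),b.sum())
print([silhouettes("scene",n)[0]["position"] for n in("rack","jar_a")])
d=np.abs(T["image"].astype(int)-cv2.imread("pics/top1.png")[...,::-1].astype(int)).mean(2)
print("diff rack",d[145:185,318:372].mean(),"jar",d[198:220,385:410].mean(),"bg",d[260:300,300:380].mean())
E
```

```text
clock: 24.7
tool_pos: [324.5, -114.3, 286.3]
tcp_rot: [3.141, -0.0, 2.012]
ft_force: [0.4, 0.1, -0.6]
width: 0.598
grasp_force: 0.0
caddy on pan (array([ 5.59948578e+02,  2.44366888e+02, -1.57575400e-01]), np.float64(0.09595489501953125)) 1767.0
scene (array([ 5.57792192e+02,  2.44498644e+02, -7.52092927e-02]), np.float64(0.2016897201538086)) 1667.0
[[300.6, 247.1], [218.7, 229.6]]
diff rack 4.543364197530865 jar 4.968484848484848 bg 8.829895833333332
```

```bash
python3 -c "
from workcell import close_job
print(close_job())"
```

```text
the job is handed in; nothing more can be done
None
```

The job is handed in at about 25 s of the 54 s allowed: the blue caddy stands released on the pan, measured within about 5 mm of centre; the red zero mark lines up with the pointer to about 1°; rack and jar showed no movement.

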